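# Show which flask is to be timed

## Robot

A 6-joint arm with a two-finger parallel gripper is mounted at the origin on a cart in front of the work surface, level with it; the furniture and walls round the work are solid. World frame = base frame: x ahead of the robot, y to its left, z up, the work surface at z = 0. Lengths are in m, angles in rad, forces in N, time in s.
With the tool pointing down it reaches from about 0.325 to 1 m from the base axis. Payload 5.1 kg.
Tool frame: the origin (TCP) lies at the very end of the fingers, on their centre line; the grasp point (between the pads) lies 19 mm behind it; y points along the fingers, z is the direction in which the jaws open and shut, and the axes are right-handed (so a half turn about y gives the same grasp; the last joint's range is limited). The gripper opens to 85 mm and grips with 20 to 120 N. Pads are 22 mm wide; open, the fingers measure 114 mm over their backs; the gripper's body (76 mm by 85 mm) begins 54 mm behind the grasp point. The pads swing forward as they close: fully open they stand 13 mm farther back than shut.
Start: joints at [-1.214, 0.124, 1.65, -0, 1.367, -0.083], TCP at [0.277, -0.588, 0.231] pointing down, gripper open.
Joint ranges: [-2.61, 2.61], [-1.02, 2.33], [0.03, 2.71], [-1.35, 4.49], [0.32, 2.68], [-2.91, 2.91]. Speed limits (rad/s): [2.57, 2.57, 3.14, 3.14, 3.14, 3.14].

## Interface

Orientations are given as [roll, pitch, yaw] about the fixed x, y, z axes, in that order (R = Rz(yaw) Ry(pitch) Rx(roll)).
In Python, from station import ctrl gives the robot as it stands.
- The arm moves only by the tool step_arm, never from a script. Its argument "deltas" is a list of rows, each a list of 5 numbers: the shift along the tool's x, y, z in cm, then the turn about the tool's y in rad, then the closure in counts, from 0 (fully open) to 255 (shut). A call has 1 to 12 rows; each row shifts and turns the commanded pose from where the row before left it, along the tool's axes as they then stand; what a row does not reach is not made up. A row lasts 1/10 s, in which the tool goes at most 50 mm and 8.59 degrees, less where a joint would pass 70% of its speed; a pose out of reach is approached as far as the arm can. A call is refused whole if a number of a shift passes 5 or a number of a turn 0.15, either way. A call with a gripper value outside its range is refused whole. The fingers move at their own pace and stop on an object; "newtons" is the grip in N (left out, the last holds). Time passes only in rows, so rows that do not move let the fingers close. It gives the time, the measured TCP pose, the force and the opening at its end, in the units of the state.
- ctrl.get_obs(): the state, without advancing time (a new reading comes with each control period).
- ctrl.grab_frame(name): name is "scene" or "top" or "wrist"; returns a dict with "img" (420x560x3 uint8, red, green, blue), "depth" (420x560 float32, m along the optical axis (not along the pixel's ray), 0 where there is no reading), "mtx" (3x3 intrinsics, pixels), "rvec" (rotation vector, rad) and "tvec" (3), from world to camera coordinates, as OpenCV has them. Camera axes: x right, y down, z forward; pixel columns grow to the right and rows downward; lengths in m; the calibration is good to about 2 mm. The wrist camera is an equidistant fisheye: a pixel r from the principal point sees the ray r / f radians off the axis. A picture is of the moment at which its call begins.
- ctrl.job_done(): hands the job in, once; it reports no verdict.
The state is a dict: "t": time; "q": joint angles; "qvel": joint speeds; "joint_torque": joint torques, N m; "position": TCP position; "tool_rot": TCP orientation; "ft_force": force on the tool from outside, world axes, zero at the start; "torque": the same for the moment, N m; "finger_gap": finger opening in m.
Only numpy, scipy, OpenCV 4.12 (cv2) and the standard library are available. Lean on these libraries where they do the work, as an engineer would, in place of code of your own. Each camera call takes 0.05 s, during which the arm holds its last target.

## Task

Start the bench recording by pressing the treadle of the foot switch all the way down with the fingertips and letting it come up again. Then show the viewers which flask is to be timed: point from above at the conical flask that stands right beside the timer (not the other flask), holding the fingertips still, centred a few centimetres above it, for two seconds, and after that point at the timer in the same way. Grasp and lift nothing, leave the foot switch where it stands, and do not touch the flasks, the timer or the other things standing about.

Things in the scene. Friction and masses are not known exactly. Their poses are not given: they have to be found in the camera images.
- foot_switch: black foot switch standing loose on the worktop, 106 x 66 x 43 mm, 0.34 kg; origin at the centre of its underside, z up. Its own -x axis points to the end where the treadle goes down (towards the robot), +x to the treadle's hinge.
- foot_switch_treadle (a joint): ribbed treadle on top of the foot switch, 46 mm wide, hinged at its far end: 0 rad up, 0.087 rad fully pressed (the free end then sinks about 6 mm); a spring brings it up again. It starts to move at about 2.5 N at the press point and is fully down at about 5.5 N, against a hard stop.
- treadle_press (a point): point on top of the treadle near its free end, where to press straight down, about 40 mm above the worktop; it moves with the treadle
- flask_1: clear conical flask with pink contents, 65 mm across the foot, 84 mm high, standing right beside the timer (centres about 95 mm apart): the one to point at; origin at the centre of its underside
- flask_1_top (a point): centre of the mouth of that flask, 84 mm above the worktop
- flask_2: a second flask of the same shape and size, standing beside the roll of tape, over 20 cm from the timer: not to be pointed at; origin at the centre of its underside
- flask_2_top (a point): centre of the mouth of the second flask, 84 mm above the worktop
- timer: small light grey lab timer, a wedge with a dark face and a display, 41 x 62 mm on the worktop, 52 mm high; origin at the centre of its underside; its face looks along its own -x axis (towards the robot)
- timer_top (a point): point over the middle of the timer, 52 mm above the worktop, level with its upper edge
- tape_roll: roll of masking tape lying flat, 66 mm across, 19 mm high; bystander; origin at the centre of its underside
- vial: capped sample vial, 24 mm across, 56 mm high; bystander; origin at the centre of its underside
- weight: brass knob weight, 25 mm across, 30 mm high; bystander; origin at the centre of its underside
- pen: slim pen lying flat, 145 mm long along its own y axis, 9 mm high; bystander; origin under its middle
- bottle_hdpe: white reagent bottle, 66 mm across, 143 mm high, at the back left; bystander; origin at the centre of its underside
- bottle_amber: brown reagent bottle, 60 mm across, 128 mm high, at the back right; bystander; origin at the centre of its underside
Mind the look-alikes: they are no part of the job. Leave any turquoise look-alike of the foot_switch alone.

How it is judged:
On the way, in this order (a step that is already met when the one before it is completed fails the run):
1. the treadle is pressed all the way down by the fingertips (value of joint foot_switch_treadle above 0.07 rad and contact force between the fingers and foot_switch above 0.3 N), for 0.1 s.
2. the treadle is up again and the hand points at the flask beside the timer for 1.5 s (value of joint foot_switch_treadle below 0.02 rad and horizontal distance between the grasp point and flask_1_top below 0.028 m and z of the grasp point in the frame of flask_1_top between 0.018 and 0.1 m), for 1.5 s.
3. the hand points at the timer for 1.5 s (value of joint foot_switch_treadle below 0.02 rad and horizontal distance between the grasp point and timer_top below 0.028 m and z of the grasp point in the frame of timer_top between 0.018 and 0.1 m), for 1.5 s.
At the end, for the whole second after the job is handed in: Treadle up, foot switch within 30 mm and all else within 10 mm of its start, at rest, flasks upright. Before, in order: treadle pressed past 0.07 rad; grasp point within 28 mm sideways and 18-100 mm above the flask top for 1.5 s; then the same over the timer (value of joint foot_switch_treadle below 0.02 rad and distance of foot_switch from where it was at the start of the episode below 0.03 m and angle between each of flask_1, flask_2's own z axis and vertical below 0.1 rad and distance of each of timer, tape_roll, flask_1, flask_2, vial, weight, pen, bottle_hdpe, bottle_amber from where it was at the start of the episode below 0.01 m and linear speed of each of timer, flask_1, foot_switch below 0.02 m/s); the robot touches nothing.
It fails at once if the robot touches a flask, the timer or a bystander (contact force between any of the fingers, the arm and timer above 0.2 N or contact force between any of the fingers, the arm and tape_roll above 0.2 N or contact force between any of the fingers, the arm and flask_1 above 0.2 N or contact force between any of the fingers, the arm and flask_2 above 0.2 N or contact force between any of the fingers, the arm and vial above 0.2 N or contact force between any of the fingers, the arm and weight above 0.2 N or contact force between any of the fingers, the arm and pen above 0.2 N or contact force between any of the fingers, the arm and bottle_hdpe above 0.2 N or contact force between any of the fingers, the arm and bottle_amber above 0.2 N).
It fails at once if a flask, the timer or a bystander is displaced by more than 10 mm (distance of any of timer, tape_roll, flask_1, flask_2, vial, weight, pen, bottle_hdpe, bottle_amber from where it was at the start of the episode above 0.01 m).
It fails at once if the foot switch is lifted, or shoved by more than 30 mm (height (world z) of foot_switch above 0.01 m or distance of foot_switch from where it was at the start of the episode above 0.03 m).
It fails at once if the hand points at the other flask (horizontal distance between the grasp point and flask_2_top below 0.028 m and z of the grasp point in the frame of flask_2_top below 0.08 m).
It also fails if it takes over 53 s, if anything falls off the work surface, if the arm or the gripper's body presses on something with over 40 N, if the wrist force passes 120 N, or if a joint passes its speed limit or range.

## Working session

There is one attempt and no reset: what is moved stays moved. The work goes in short steps, Python scripts to look and compute and a tool call to move; the robot and the scene stay as the last step left them, time stands still between calls to the robot, and variables do not carry over. Pictures are saved under pics/ and viewed, and the job is handed in when it is done.

Besides the shell and the picture viewer there is one more tool, called after "Request:" as name(argument=value, ...), one argument or row to a line, values as JSON. step_arm: Moves the arm, as the interface text tells. Its arguments: {"type":"object","properties":{"deltas":{"type":"array","items":{"type":"array","items":{"type":"number"}}},"newtons":{"type":"number"}},"required":["deltas"]}

```bash
mkdir -p pics && ls && python3 - <<'E'
from station import ctrl
import cv2,numpy as np,pickle
o=ctrl.get_obs();print({k:np.round(v,3) for k,v in o.items()})
for n in("top","scene"):
    f=ctrl.grab_frame(n);cv2.imwrite(f"pics/{n}0.png",f["img"][:,:,::-1]);pickle.dump(f,open(f"{n}0.pkl","wb"))
    print(n,f["mtx"],f["rvec"],f["tvec"])
E
```

```text
pics
{'t': np.float64(0.0), 'q': array([-1.214,  0.125,  1.652,  0.   ,  1.368, -0.083]), 'qvel': array([-0.001,  0.001, -0.   ,  0.002, -0.   , -0.001]), 'joint_torque': array([-0.0000e+00, -4.2361e+01, -3.6546e+01, -0.0000e+00,  7.0000e-03,
        0.0000e+00]), 'position': array([ 0.276, -0.588,  0.23 ]), 'tool_rot': array([-1.573,  0.   , -2.702]), 'ft_force': array([-0.427,  0.65 , -0.281]), 'torque': array([-0.04 , -0.004,  0.023]), 'finger_gap': np.float64(0.086)}
top [[386.16401089   0.         283.39984005]
 [  0.         386.16401089 211.59696471]
 [  0.           0.           1.        ]] [ 2.17623621 -2.12581109  0.17298743] [-0.08330665  0.52872644  1.05203172]
scene [[481.84041366   0.         284.44030354]
 [  0.         481.84041366 205.66740008]
 [  0.           0.           1.        ]] [ 0.98427141 -2.26947155  1.18639079] [0.31500383 0.30798514 1.24145988]
```

View pics/top0.png

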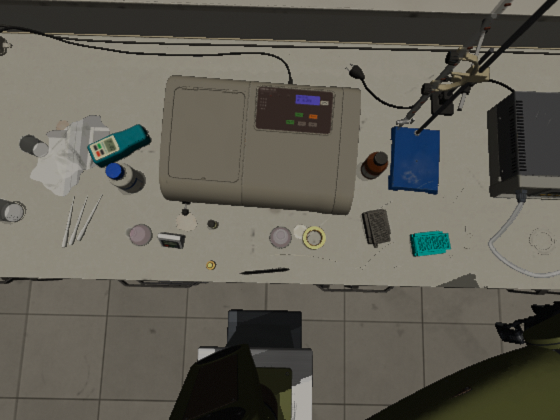

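View pics/scene0.png

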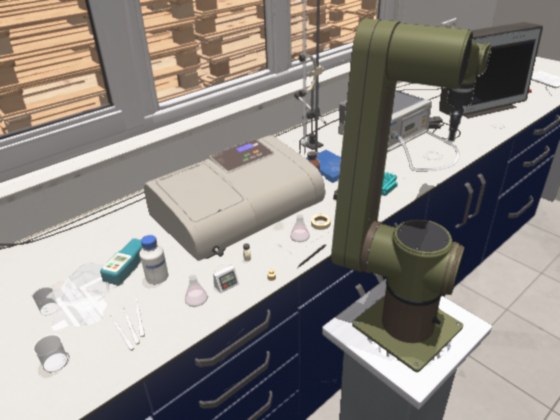

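The top view shows two flasks. The one at (140,234) stands next to the grey timer at (171,241), so it is flask_1. The one at (281,237) stands next to the tape at (314,238), so it is flask_2. The black foot switch is at (376,227), and the turquoise look-alike is at (431,243). I'll confirm this in enlarged crops and measure.

```bash
cat > h.py <<'E'
import cv2,numpy as np,pickle
def load(n): return pickle.load(open(n,"rb"))
def cam(f):
    R=cv2.Rodrigues(np.array(f["rvec"],float))[0]; t=np.array(f["tvec"],float).ravel(); return R,t,-R.T@t
def ray(f,u,v):
    R,t,c=cam(f); K=f["mtx"]; d=R.T@np.array([(u-K[0,2])/K[0,0],(v-K[1,2])/K[1,1],1.]); return c,d
def onz(f,u,v,z):
    c,d=ray(f,u,v); return c+d*(z-c[2])/d[2]
def proj(f,P):
    return cv2.projectPoints(np.array(P,float).reshape(-1,3),np.array(f["rvec"],float),np.array(f["tvec"],float),f["mtx"],None)[0].reshape(-1,2)
def cloud(f):
    R,t,c=cam(f);K=f["mtx"];D=f["depth"];v,u=np.mgrid[:D.shape[0],:D.shape[1]]
    X=np.stack([(u-K[0,2])/K[0,0]*D,(v-K[1,2])/K[1,1]*D,D],-1)
    return (X-t)@R
E
python3 - <<'E'
from h import *
f=load("top0.pkl");P=cloud(f);print(cam(f)[2])
im=f["img"][:,:,::-1]
a=cv2.resize(im[200:280,110:250],None,fx=5,fy=5,interpolation=cv2.INTER_CUBIC)
b=cv2.resize(im[200:280,340:460],None,fx=5,fy=5,interpolation=cv2.INTER_CUBIC)
cv2.imwrite("pics/cropA.png",a);cv2.imwrite("pics/cropB.png",b)
for n,(u,v) in dict(f1=(140,234),tim=(171,241),f2=(281,237),tape=(314,238),fs=(376,227),turq=(431,243),vial=(213,224),w=(211,265),pen=(265,271),amb=(376,165),hd=(123,177)).items():
    print(n,P[v,u].round(3),onz(f,u,v,0).round(3))
# foot switch height map
sub=P[200:255,355:400]
m=(sub[...,2]>0.012)
m=cv2.morphologyEx(m.astype(np.uint8),cv2.MORPH_OPEN,np.ones((2,2)))
n,l,s,c=cv2.connectedComponentsWithStats(m);print(s,c+[355,200])
for r in range(205,250,2): print(r,(sub[r-200,5:40:2,2]*1000).round().astype(int))
E
```

```text
[ 0.37038528 -0.0581515   1.11923882]
f1 [0.456 0.322 0.055] [0.461 0.341 0.   ]
tim [0.44  0.238 0.046] [0.443 0.251 0.   ]
f2 [ 0.459 -0.066  0.032] [ 0.462 -0.066  0.   ]
tape [ 0.46  -0.161  0.007] [ 0.461 -0.162  0.   ]
fs [ 0.493 -0.332  0.042] [ 0.498 -0.343  0.   ]
turq [ 0.452 -0.488  0.038] [ 0.455 -0.503  0.   ]
vial [0.489 0.123 0.057] [0.495 0.133 0.   ]
w [0.377 0.127 0.033] [0.377 0.132 0.   ]
pen [ 0.363 -0.023  0.011] [ 0.363 -0.023  0.   ]
amb [ 0.655 -0.319  0.103] [ 0.684 -0.345  0.   ]
hd [0.601 0.357 0.115] [0.628 0.404 0.   ]
[[   0    0   45   55 1703]
 [   9   10   28   38  772]] [[376.61186142 226.92777452]
 [377.85621762 227.15932642]]
205 [ 4  1  2  2 -1  0  7  1 -2  1  0  0 -1  3  1  2  0  4]
207 [ 1  6  3 -1  3  3  4  4  1  1  3  0  2 -4  2  2  2  1]
209 [ 3  1 -1  1  5  5  2  0  2 33 31 33  5  6  2  1  2  2]
211 [ 2  6  1  1 33 30 30 34 36 33 32 30 30  2  1  4  0  3]
213 [ 1  6 17 24 36 31 36 38 34 34 34 34 28 28  4  3  4  0]
215 [ 2  2 31 29 33 36 37 37 35 35 30 36 26 30 -1  1  2  2]
217 [-2  5 29 29 36 35 37 35 37 35 35 34 38 30  2  4  3  4]
219 [ 4  
[... 250 characters left out ...]
 33 40 41 42 40 39 38 38 41 24  4  1  8]
229 [ 3  2 -1 21 27 29 38 37 40 40 37 37 40 41 31  4  1  0]
231 [ 3  2  4 13 29 30 39 41 37 43 43 43 40 43 26 28  4 -2]
233 [ 0  1 -4  8 31 26 40 42 42 38 40 46 38 44 41 27  1  3]
235 [ 7  5  3  3 28 28 40 38 42 43 44 44 44 38 39 -1  5  6]
237 [ 2 -1  1  4 24 27 34 40 44 41 46 47 44 42 42  5  3  7]
239 [ 4  1  6  2 19 21 23 42 43 43 41 45 42 41 43  0  2  1]
241 [ 1  2  1  6  7 19 14 43 43 47 44 42 44 43 43  2  3  4]
243 [ 1  6  2  2  5 13  1 42 41 39  0  1 -1  0  3  3 -1  3]
245 [ 2 -1  5 -2  2  4  1 11 18  3  2  2  0  4  3  3  4  3]
247 [ 1  2  4  4  0  4  8 -1 10  1  1  4  2  3  5  4  0  0]
249 [ 0  4  1  2  5  2  5  4  5  3  3  0  2  0  3  1 -1  2]
```

View pics/cropA.png

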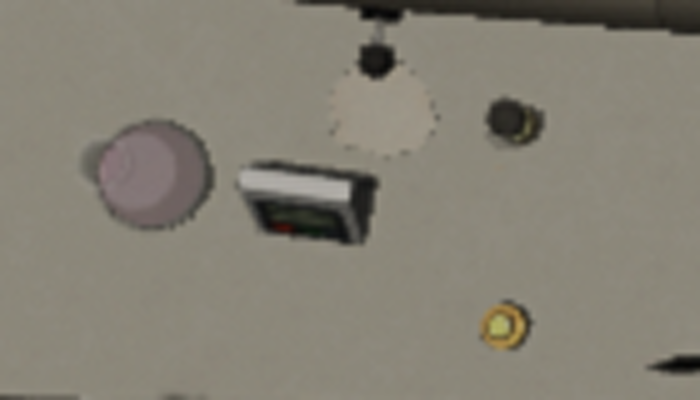

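View pics/cropB.png

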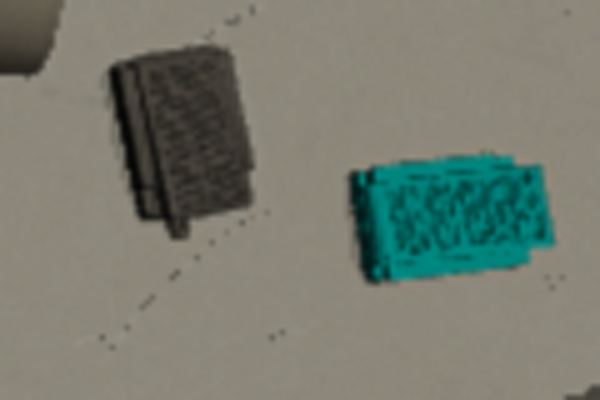

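```bash
python3 - <<'E'
from h import *
f=load("top0.pkl");P=cloud(f)
im=f["img"][:,:,::-1]
c=im[200:255,350:405].astype(float);c=np.clip((c-20)*2.2,0,255).astype(np.uint8)
cv2.imwrite("pics/fs.png",cv2.resize(c,None,fx=10,fy=10,interpolation=cv2.INTER_NEAREST))
sub=P[200:255,355:400].reshape(-1,3)
m=sub[(sub[:,2]>0.012)]
r=cv2.minAreaRect((m[:,:2]*1000).astype(np.float32));print("all",r)
print("box",cv2.boxPoints(r).round(1).tolist())
t=sub[sub[:,2]>0.0325]
r=cv2.minAreaRect((t[:,:2]*1000).astype(np.float32));print("treadle",r,cv2.boxPoints(r).round(1).tolist())
s=load("scene0.pkl");print(proj(s,[[0.49,-0.33,0.04],[0.45,-0.33,0.04]]))
for n,(u0,u1,v0,v1),zm in (("f1",(120,160,215,255),.02),("tim",(155,188,228,252),.012),("f2",(265,297,220,255),.02),("tape",(298,330,220,255),.008),("vial",(203,225,212,235),.02),("w",(203,220,257,273),.012),("turq",(405,458,225,262),.012)):
    q=P[v0:v1,u0:u1].reshape(-1,3); q=q[(q[:,2]>zm)&(q[:,2]<.12)]
    print(n,len(q),q[:,:2].min(0).round(3),q[:,:2].max(0).round(3),q[:,2].max().round(3))
    print("   ",cv2.minAreaRect((q[:,:2]*1000).astype(np.float32)))
E
```

```text
all ((461.6736755371094, -209.68197631835938), (103.6368637084961, 338.28912353515625), 14.03378963470459)
box [[370.3999938964844, -58.20000076293945], [452.3999938964844, -386.29998779296875], [553.0, -361.20001220703125], [470.8999938964844, -33.0]]
treadle ((460.73455810546875, -207.0689239501953), (96.04534912109375, 334.8623962402344), 15.241522789001465) [[370.3999938964844, -58.20000076293945], [458.3999938964844, -381.20001220703125], [551.0999755859375, -356.0], [463.1000061035156, -32.900001525878906]]
[[348.70586877 190.90525781]
 [357.39851148 195.31195738]]
f1 367 [0.431 0.269] [0.488 0.36 ] 0.089
    ((462.57427978515625, 316.14471435546875), (55.62006759643555, 89.71994018554688), 10.460350036621094)
tim 322 [0.425 0.211] [0.467 0.277] 0.057
    ((444.72552490234375, 244.2167510986328), (63.44951248168945, 38.13637161254883), 83.91328430175781)
f2 307 [ 0.434 -0.091] [ 0.489 -0.037] 0.088
    ((461.1328125, -63.829681396484375), (54.830081939697266, 53.47586441040039), 28.676010131835938)
tape 264 [ 0.431 -0.192] [ 0.494 -0.129] 0.026
    ((462.31085205078125, -160.11346435546875), (63.01173782348633, 63.21946716308594), 2.1455507278442383)
vial 69 [0.48  0.117] [0.5   0.139] 0.059
    ((490.875244140625, 128.0486602783203), (20.075605392456055, 21.004352569580078), 22.59064292907715)
w 68 [0.365 0.119] [0.388 0.143] 0.036
    ((376.64007568359375, 131.04798889160156), (22.380977630615234, 24.947425842285156), 1.9409091472625732)
turq 820 [ 0.418 -0.541] [ 0.489 -0.44 ] 0.047
    ((453.49932861328125, -490.52166748046875), (65.29411315917969, 97.4500732421875), 7.316990375518799)
```

View pics/fs.png

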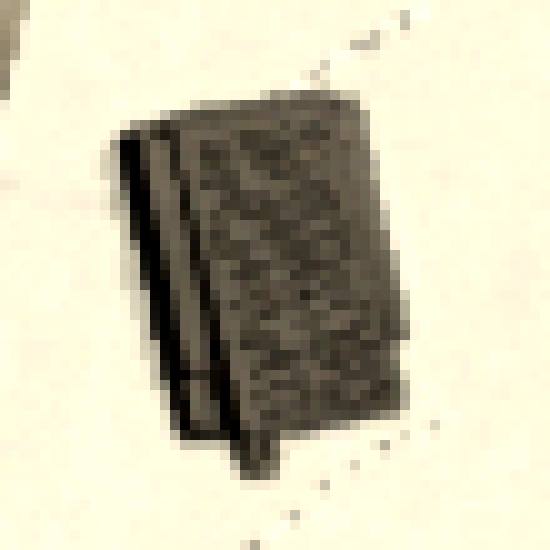

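```bash
python3 - <<'E'
from h import *
f=load("top0.pkl");P=cloud(f)
sub=P[200:250,355:400].reshape(-1,3)
for lo in (.015,.0335):
    m=(P[...,2]>lo)&(P[...,2]<.06);m[:200]=0;m[250:]=0;m[:,:355]=0;m[:,400:]=0
    m=cv2.morphologyEx(m.astype(np.uint8),cv2.MORPH_OPEN,np.ones((3,3)))>0
    q=P[m]
    r=cv2.minAreaRect((q[:,:2]*1000).astype(np.float32));print(lo,len(q),r,cv2.boxPoints(r).round(1).tolist())
    A=np.c_[q[:,:2],np.ones(len(q))];k=np.linalg.lstsq(A,q[:,2],rcond=None)[0];print("plane",k, q[:,:2].mean(0))
# RGB corners of the treadle (pix) at heights
for n,u,v,z in (("farL body",362,213,.03),("nearL body",368.5,243,.03),("farL tread",369.3,212.5,.034),("farR",386,209,.034),("nearR",390.3,240.5,.043),("nearL",374.5,243,.043),("prong",377,247,.043)):
    print(n,onz(f,u,v,z).round(4))
s=load("scene0.pkl");c=s["img"][170:220,310:420,::-1]
cv2.imwrite("pics/fss.png",cv2.resize(c,None,fx=7,fy=7,interpolation=cv2.INTER_CUBIC))
E
```

```text
0.015 750 ((497.3143615722656, -340.4166259765625), (95.46212768554688, 66.05070495605469), 11.710021018981934) [[443.8999938964844, -317.79998779296875], [457.29998779296875, -382.3999938964844], [550.7999877929688, -363.1000061035156], [537.2999877929688, -298.3999938964844]]
plane [-0.07566004 -0.10406039  0.0378733 ] [ 0.49686976 -0.33670383]
0.0335 456 ((491.76446533203125, -340.7240905761719), (84.73136138916016, 47.113739013671875), 11.039909362792969) [[445.70001220703125, -325.70001220703125], [454.70001220703125, -372.0], [537.9000244140625, -355.70001220703125], [528.7999877929688, -309.5]]
plane [-0.09949211 -0.01806481  0.08187962] [ 0.48844435 -0.34158692]
farL body [ 0.5334 -0.2958  0.03  ]
nearL body [ 0.4481 -0.3136  0.03  ]
farL tread [ 0.5348 -0.3158  0.034 ]
farR [ 0.546  -0.3637  0.034 ]
nearR [ 0.4556 -0.3718  0.043 ]
nearL [ 0.4476 -0.3273  0.043 ]
prong [ 0.4366 -0.3342  0.043 ]
```

View pics/fss.png

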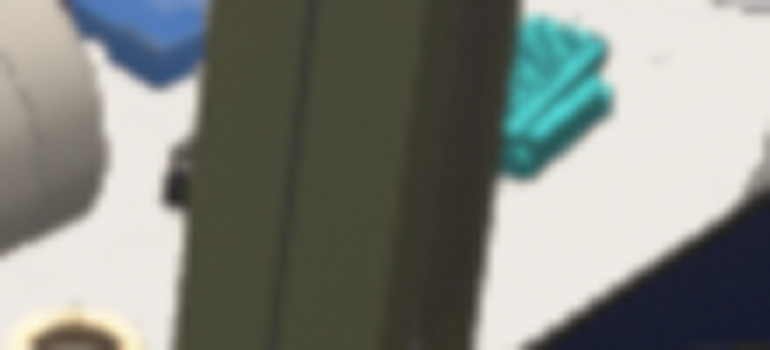

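```bash
python3 - <<'E'
from h import *
f=load("top0.pkl");s=load("scene0.pkl");P=cloud(f)
# pink mask flask foot in top view
for n,(x0,x1,y0,y1) in dict(f1=(120,158,215,255),f2=(265,298,220,255)).items():
    im=f["img"][y0:y1,x0:x1].astype(int)
    m=((im[...,0]-im[...,1])>14).astype(np.uint8)
    m=cv2.morphologyEx(m,cv2.MORPH_OPEN,np.ones((3,3)))
    c=max(cv2.findContours(m,0,2)[0],key=cv2.contourArea)
    (u,v),r=cv2.minEnclosingCircle(c);u+=x0;v+=y0
    p=onz(f,u,v,.01);print(n,(u,v,r),"foot centre",p.round(3),"diam",2*r*1.11/386)
    print("  top proj top/scene",proj(f,[[*p[:2],.084]]).round(1),proj(s,[[*p[:2],.084],[*p[:2],0]]).round(1))
p=np.array([.4447,.2442]);print("timer",proj(f,[[*p,.052],[*p,0]]),proj(s,[[*p,.052],[*p,0]]))
q=P[70:215,150:360,2];print("instr max h",np.percentile(q,[5,50,95,99]), P[200:212,170:350:30][...,[0,2]].round(2)[::4].tolist())
c=s["img"][250:320,160:260,::-1]
cv2.imwrite("pics/ft.png",cv2.resize(c,None,fx=7,fy=7,interpolation=cv2.INTER_CUBIC))
E
```

```text
f1 (131.5, 232.5, 2.9155757427215576) foot centre [0.464 0.362 0.01 ] diam 0.016768337173165435
  top proj top/scene [[121.2 229.9]] [[184.1 278.7]
 [188.4 301.2]]Traceback (most recent call last):
  File "<stdin>", line 8, in <module>
ValueError: max() iterable argument is empty
```

```bash
python3 - <<'E'
from h import *
f=load("top0.pkl");s=load("scene0.pkl");P=cloud(f)
print(f["img"][234,120:160].tolist()[::3])
for n,(x0,x1,y0,y1) in dict(f1=(120,156,215,255),f2=(265,298,220,255)).items():
    im=f["img"][y0:y1,x0:x1].astype(int)
    d=im[...,2]-im[...,1]; bg=np.median(d[:4])
    m=((d-bg)>8).astype(np.uint8)
    m=cv2.morphologyEx(m,cv2.MORPH_OPEN,np.ones((3,3)))
    cs=cv2.findContours(m,0,2)[0]
    if not cs: print(n,d.max(),bg);continue
    c=max(cs,key=cv2.contourArea)
    (u,v),r=cv2.minEnclosingCircle(c);u+=x0;v+=y0
    p=onz(f,u,v,.01);print(n,(u,v,r),"foot centre",p.round(3),"diam",2*r*1.11/386)
    print("  top proj top/scene",proj(f,[[*p[:2],.084]]).round(1),proj(s,[[*p[:2],.084],[*p[:2],0]]).round(1))
p=np.array([.4447,.2442]);print("timer",proj(f,[[*p,.052],[*p,0]]),proj(s,[[*p,.052],[*p,0]]))
q=P[70:215,150:360,2];print("instr max h",np.percentile(q,[5,50,95,99]), P[200:212,170:350:30][...,[0,2]].round(2)[::4].tolist())
c=s["img"][250:320,160:260,::-1]
cv2.imwrite("pics/ft.png",cv2.resize(c,None,fx=7,fy=7,interpolation=cv2.INTER_CUBIC))
E
```

```text
[[139, 135, 122], [140, 136, 123], [121, 119, 108], [105, 97, 92], [133, 116, 119], [127, 114, 114], [131, 118, 117], [132, 119, 118], [130, 117, 116], [110, 98, 95], [99, 94, 88], [139, 133, 121], [141, 136, 123], [167, 164, 159]]
f1 (139.76315879821777, 234.5, 10.75041389465332) foot centre [0.459 0.338 0.01 ] diam 0.06182880530085589
  top proj top/scene [[130.  232.1]] [[192.8 275.4]
 [196.7 297.9]]
f2 (280.2241382598877, 236.84482765197754, 10.2725191116333) foot centre [ 0.461 -0.064  0.01 ] diam 0.05908029126379775
  top proj top/scene [[280.4 234.6]] [[300.  214.5]
 [300.1 235.6]]
timer [[168.34726671 238.98983575]
 [173.38506064 240.36350368]] [[225.23495093 270.44314945]
 [226.89530882 284.05032827]]
instr max h [0.00052449 0.14990179 0.17252838 0.1782932 ] [[[0.55, 0.06], [0.55, 0.08], [0.55, 0.09], [0.55, 0.11], [0.55, 0.11], [0.55, 0.11]], [[0.55, 0.0], [0.55, 0.0], [0.54, 0.07], [0.54, 0.08], [0.54, 0.1], [0.54, 0.11]], [[0.54, 0.0], [0.54, 0.0], [0.54, 0.0], [0.54, 0.0], [0.54, 0.07], [0.53, 0.09]]]
```

View pics/ft.png

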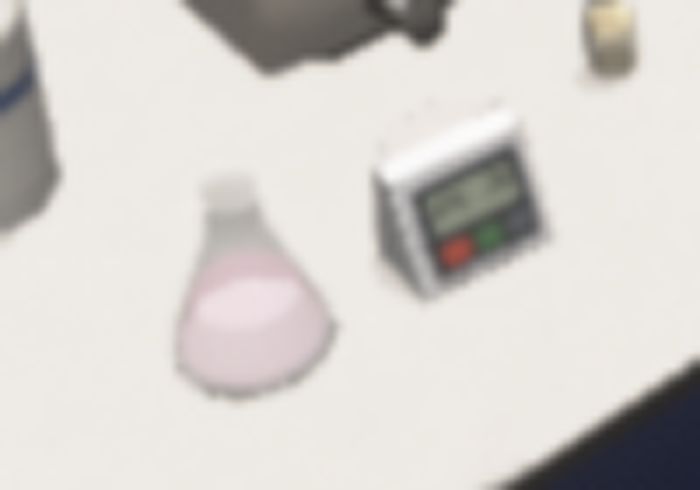

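Request:
step_arm(
  deltas=[
    [-2,0,-1,0,255],
    [-3,0,-1.5,0,255],
    [-3.5,0,-1.8,0,255],
    [-3.5,0,-1.8,0,255],
    [-3.5,0,-1.8,0,255],
    [-3.5,0,-1.8,0,255],
    [-3.5,0,-1.8,0,255],
    [-2.6,0,-1.4,0,255],
    [-2,2,-1,0,255],
    [0,3,0,0.12,255],
    [0,3,0,0.13,255],
    [0,0,0,0,255],
  ],
  newtons=20,
)

```text
t: 1.3
position: [0.4604, -0.3433, 0.1458]
tool_rot: [-1.579, -0.006, -2.95]
ft_force: [-0.8, 0.7, -0.5]
finger_gap: 0.0
```

```bash
python3 - <<'E'
from station import ctrl
import cv2,pickle,numpy as np
o=ctrl.get_obs();print({k:np.round(v,4) for k,v in o.items() if k in("t","position","tool_rot","ft_force","finger_gap")})
for n in("wrist","top"):
    f=ctrl.grab_frame(n);cv2.imwrite(f"pics/{n}1.png",f["img"][:,:,::-1]);pickle.dump(f,open(f"{n}1.pkl","wb"))
E
```

```text
{'t': np.float64(1.3), 'position': array([ 0.4604, -0.3433,  0.1458]), 'tool_rot': array([-1.5792, -0.006 , -2.9503]), 'ft_force': array([-0.8423,  0.7065, -0.539 ]), 'finger_gap': np.float64(0.0)}
```

View pics/wrist1.png

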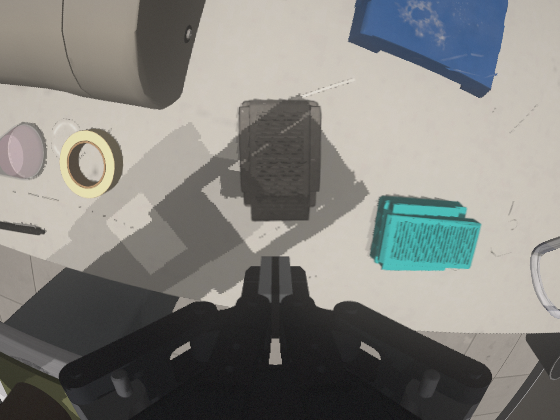

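The wrist view shows the black switch lined up with the tool. The treadle's free edge runs from about (252,219) to (309,219), with the shut fingertips below it at (276,260). I'll cast fisheye rays onto that edge.

```bash
python3 - <<'E'
from h import *
f=load("wrist1.pkl");K=f["mtx"];R,t,c=cam(f)
def rz(u,v,z):
    n=cv2.fisheye.undistortPoints(np.array([[[u,v]]],float),K,np.zeros(4)).ravel()
    d=R.T@np.array([*n,1]);return c+d*(z-c[2])/d[2]
print(K[0,0],c)
a,b=rz(252,219,.041),rz(309,219,.041);print(a,b,(a+b)/2,np.linalg.norm(a-b))
fa,fb=rz(240,101,.030),rz(320,101,.030);print(fa,fb)
print("fingertip ray at z .146",rz(276,258,.146))
D=f["depth"];print(D[210,280],D[150,280])
print("tcp proj",cv2.fisheye.projectPoints(np.array([[[.4604,-.3433,.1458]]]),np.array(f["rvec"],float).reshape(3,1),np.array(f["tvec"],float).reshape(3,1),K,np.zeros(4))[0])
E
```

```text
325.19226210127806 [ 0.53695842 -0.32991692  0.28638265]
[ 0.44887021 -0.32630014  0.041     ] [ 0.4576956  -0.37111563  0.041     ] [ 0.45328291 -0.34870789  0.041     ] 0.04567620404744734
[ 0.53845962 -0.29985765  0.03      ] [ 0.55052407 -0.36087441  0.03      ]
fingertip ray at z .146 [ 0.46925056 -0.34243937  0.146     ]
0.2592175 0.24983054
tcp proj [[[274.25983153 273.91160578]]]
```

View pics/top1.png

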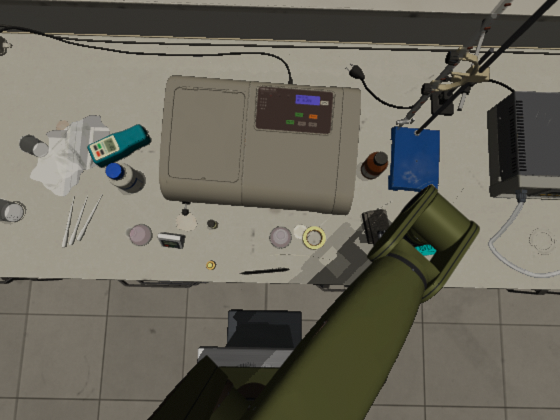

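Request:
step_arm(
  deltas=[
    [-0.4,2,0.4,0,255],
    [0,3,0,0,255],
    [0,3,0,0,255],
    [0,1.2,0,0,255],
    [0,0,0,0,255],
    [0,0,0,0,255],
  ],
)

```text
t: 2.0
position: [0.4685, -0.3512, 0.0614]
tool_rot: [-1.568, 0.002, -2.951]
ft_force: [-0.5, 0.2, -0.3]
finger_gap: -0.0001
```

Request:
step_arm(
  deltas=[
    [0.2,0.8,-0.4,0,255],
    [0,0.8,0,0,255],
    [0,0,0,0,255],
    [0,0,0,0,255],
  ],
)

```text
t: 2.4
position: [0.4646, -0.3464, 0.0431]
tool_rot: [-1.571, -0.0, -2.952]
ft_force: [0.5, 0.2, -0.0]
finger_gap: -0.0002
```

```bash
python3 - <<'E'
from station import ctrl
import cv2,numpy as np
o=ctrl.get_obs();print({k:np.round(v,4) for k,v in o.items() if k in("t","position","tool_rot","ft_force")})
f=ctrl.grab_frame("wrist");cv2.imwrite("pics/wrist2.png",cv2.resize(f["img"][140:320,160:400,::-1],None,fx=3,fy=3))
E
```

```text
{'t': np.float64(2.4), 'position': array([ 0.4646, -0.3464,  0.0431]), 'tool_rot': array([-1.5712e+00, -3.0000e-04, -2.9517e+00]), 'ft_force': array([ 0.5031,  0.1661, -0.0348])}
```

View pics/wrist2.png

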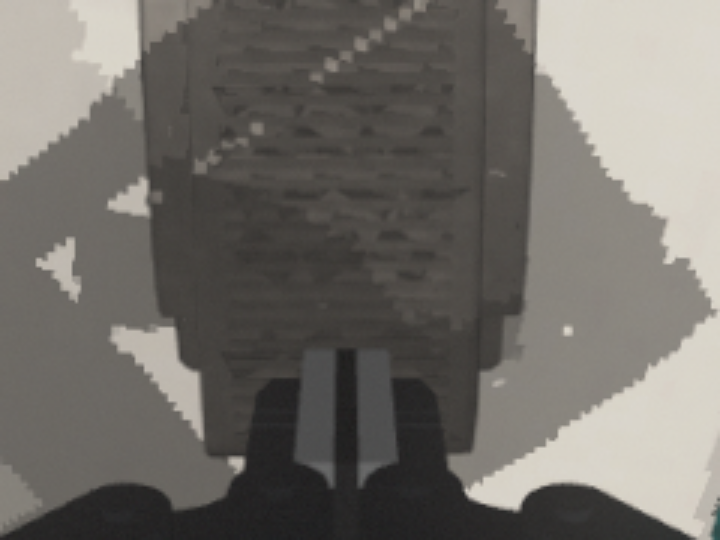

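The fingertips (crop about (345,370)) hang over the treadle just short of its free end and centred on it. I'll press slowly now.

Request:
step_arm(
  deltas=[
    [0,0.2,0,0,255],
    [0,0.2,0,0,255],
    [0,0.2,0,0,255],
    [0,0,0,0,255],
  ],
)

```text
t: 2.85
position: [0.4647, -0.347, 0.0374]
tool_rot: [-1.57, -0.0, -2.952]
ft_force: [-1.8, -0.1, 2.9]
finger_gap: -0.0001
```

Request:
step_arm(
  deltas=[
    [0,0.2,0,0,255],
    [0,0.2,0,0,255],
    [0,0.1,0,0,255],
    [0,0,0,0,255],
  ],
)

```text
t: 3.25
position: [0.4646, -0.3471, 0.0334]
tool_rot: [-1.57, -0.001, -2.952]
ft_force: [-4.5, 0.4, 10.0]
finger_gap: 0.0004
```

Request:
step_arm(
  deltas=[
    [0,0.1,0,0,255],
    [0,0,0,0,255],
    [0,0,0,0,255],
    [0,0,0,0,255],
  ],
)

```text
t: 3.65
position: [0.4647, -0.3472, 0.0332]
tool_rot: [-1.57, -0.001, -2.952]
ft_force: [-6.4, 1.2, 12.6]
finger_gap: -0.0001
```

The force has gone well past 5.5 N and the tip no longer sinks, so the treadle is on its stop. I'll lift off.

Request:
step_arm(
  deltas=[
    [0,-0.3,0,0,255],
    [0,-0.4,0,0,255],
    [0,-0.6,0,0,255],
    [0,-2,0,0,255],
    [0,-3,0,0,255],
    [0,-4,0,0,255],
    [0,-4,0,0,255],
    [0,-4,0,0,255],
    [0,-4,0,0,255],
    [0,0,0,0,255],
    [0,0,0,0,255],
  ],
)

```text
t: 4.75
position: [0.4652, -0.3466, 0.2553]
tool_rot: [-1.57, 0.002, -2.952]
ft_force: [-0.0, 0.2, -0.2]
finger_gap: -0.0003
```

```bash
python3 - <<'E'
from station import ctrl
from h import *
o=ctrl.get_obs();print({k:np.round(v,4) for k,v in o.items() if k in("t","position","tool_rot","ft_force","q")})
f=ctrl.grab_frame("wrist");cv2.imwrite("pics/wrist3.png",f["img"][:,:,::-1]);pickle.dump(f,open("wrist3.pkl","wb"))
E
```

```text
{'t': np.float64(4.75), 'q': array([-7.3310e-01, -4.5000e-02,  1.7838e+00,  5.0000e-04,  1.4008e+00,
        6.4760e-01]), 'position': array([ 0.4652, -0.3466,  0.2553]), 'tool_rot': array([-1.5695e+00,  1.6000e-03, -2.9516e+00]), 'ft_force': array([-0.0189,  0.1834, -0.2041])}
```

View pics/wrist3.png

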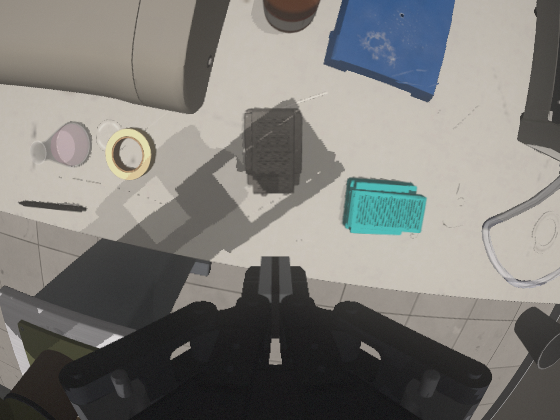

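Request:
step_arm(
  deltas=[
    [-0.4,0,-2,0,255],
    [-0.7,0,-4,0,255],
    [-0.7,0,-4,0,255],
    [-0.7,0,-4,0,255],
    [-0.8,0,-4,0,255],
    [-0.7,0,-4,0,255],
    [-0.8,0,-4,0,255],
    [-0.7,0,-4,0,255],
    [-0.8,0,-4,0,255],
    [-0.7,0,-4,0,255],
    [-0.8,0,-4,0,255],
    [-0.5,0,-3,0,255],
  ],
)

```text
t: 6.0
position: [0.4592, 0.1137, 0.252]
tool_rot: [-1.572, -0.004, -2.95]
ft_force: [0.4, -0.0, -0.4]
finger_gap: -0.0
```

Request:
step_arm(
  deltas=[
    [-0.7,0,-4,0,255],
    [-0.7,0,-4,0,255],
    [-0.7,0,-4,0,255],
    [-0.8,0,-4,0,255],
    [-0.7,0,-4,0,255],
    [-0.5,0,-2.4,0,255],
    [0,0,0,0,255],
    [0,0,0,0,255],
    [0,0,0,0,255],
  ],
)

```text
t: 6.9
position: [0.4585, 0.3379, 0.2532]
tool_rot: [-1.57, -0.002, -2.952]
ft_force: [0.3, -0.2, 0.1]
finger_gap: -0.0003
```

```bash
python3 - <<'E'
from station import ctrl
from h import *
o=ctrl.get_obs();print({k:np.round(v,4) for k,v in o.items() if k in("t","position","tool_rot","ft_force","q")})
for n in("wrist","top","scene"):
    f=ctrl.grab_frame(n);cv2.imwrite(f"pics/{n}4.png",f["img"][:,:,::-1]);pickle.dump(f,open(f"{n}4.pkl","wb"))
f=load("top4.pkl");c=f["img"][200:255,350:405,::-1].astype(float);c=np.clip((c-20)*2.2,0,255).astype(np.uint8)
cv2.imwrite("pics/fs4.png",cv2.resize(c,None,fx=10,fy=10,interpolation=cv2.INTER_NEAREST))
E
```

```text
{'t': np.float64(6.9), 'q': array([ 5.4090e-01, -6.4900e-02,  1.8065e+00, -1.0000e-04,  1.4022e+00,
        1.9223e+00]), 'position': array([0.4585, 0.3379, 0.2532]), 'tool_rot': array([-1.5699e+00, -2.0000e-03, -2.9522e+00]), 'ft_force': array([ 0.3323, -0.1607,  0.0963])}
```

View pics/wrist4.png

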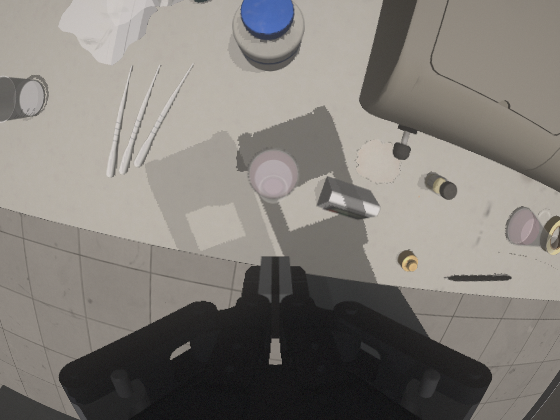

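View pics/scene4.png

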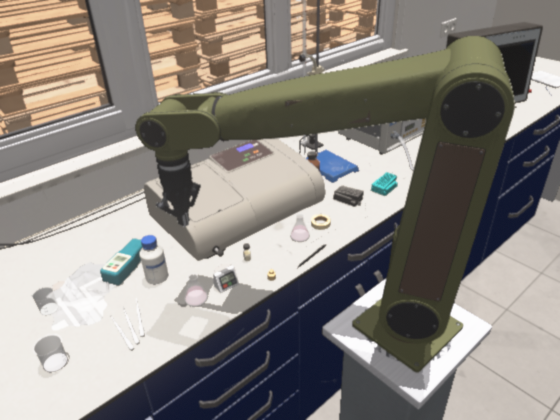

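View pics/fs4.png

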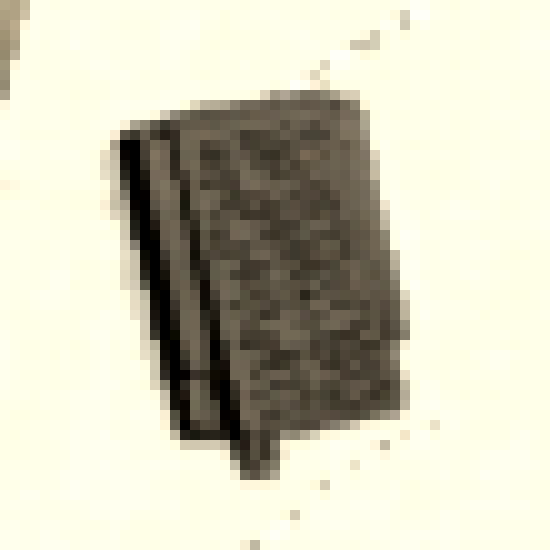

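The switch looks exactly as it did at the start, with the treadle up. In the wrist view the flask mouth is near (274,184) and the timer's upper edge is near (350,193). Before going down, I'll cross-check the flask and the timer.

```bash
python3 - <<'E'
from h import *
f=load("wrist4.pkl");K=f["mtx"];R,t,c=cam(f)
def rz(u,v,z):
    n=cv2.fisheye.undistortPoints(np.array([[[u,v]]],float),K,np.zeros(4)).ravel()
    d=R.T@np.array([*n,1]);return (c+d*(z-c[2])/d[2]).round(4)
print("mouth",rz(274,185,.084),"foot",rz(273,173,.01))
print("timer ends top", rz(327,182,.052),rz(379,207,.052))
g=f["img"][130:230,230:390,::-1];cv2.imwrite("pics/w4c.png",cv2.resize(g,None,fx=5,fy=5,interpolation=cv2.INTER_CUBIC))
E
```

```text
mouth [0.4637 0.3393 0.084 ] foot [0.4612 0.3402 0.01  ]
timer ends top [0.4708 0.2822 0.052 ] [0.4547 0.2159 0.052 ]
```

View pics/w4c.png

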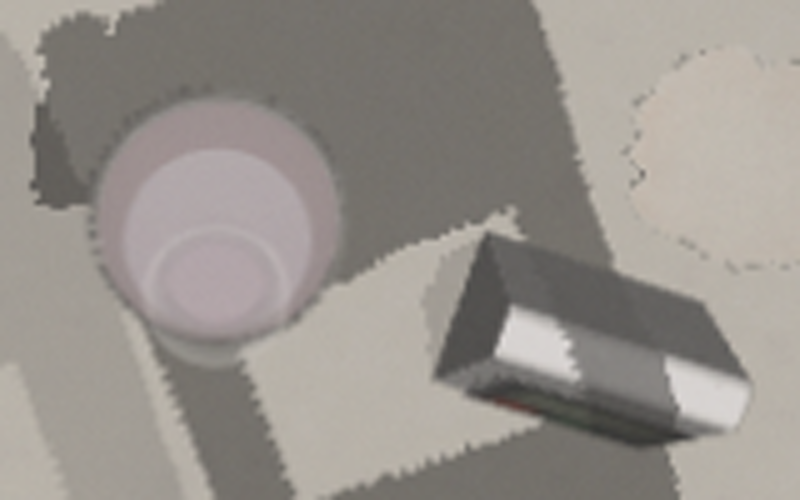

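Everything agrees within about 5 mm: flask_1 is at about (0.460, 0.339) and the timer at about (0.445, 0.244), 95 mm apart as stated. I'll descend over flask_1.

Request:
step_arm(
  deltas=[
    [0,2,0,0,255],
    [0,3,0,0,255],
    [0,3,0,0,255],
    [0,2.5,0,0,255],
    [0,1.5,0,0,255],
    [0,0.5,0,0,255],
    [0,0,0,0,255],
    [0,0,0,0,255],
  ],
)

```text
t: 7.85
position: [0.4603, 0.3391, 0.131]
tool_rot: [-1.572, 0.002, -2.952]
ft_force: [0.8, -0.3, 0.5]
finger_gap: -0.0
```

Request:
step_arm(
  deltas=[
    [0,0,0,0,255],
    [0,0,0,0,255],
    [0,0,0,0,255],
    [0,0,0,0,255],
    [0,0,0,0,255],
    [0,0,0,0,255],
    [0,0,0,0,255],
    [0,0,0,0,255],
    [0,0,0,0,255],
    [0,0,0,0,255],
    [0,0,0,0,255],
    [0,0,0,0,255],
  ],
)

```text
t: 9.05
position: [0.4593, 0.3387, 0.1293]
tool_rot: [-1.571, 0.0, -2.952]
ft_force: [1.1, -1.1, 0.2]
finger_gap: -0.0002
```

Request:
step_arm(
  deltas=[
    [0,0,0,0,255],
    [0,0,0,0,255],
    [0,0,0,0,255],
    [0,0,0,0,255],
    [0,0,0,0,255],
    [0,0,0,0,255],
    [0,0,0,0,255],
    [0,0,0,0,255],
    [0,0,0,0,255],
    [0,0,0,0,255],
    [0,0,0,0,255],
    [0,0,0,0,255],
  ],
)

```text
t: 10.25
position: [0.4593, 0.3387, 0.1293]
tool_rot: [-1.571, -0.0, -2.952]
ft_force: [1.0, 0.6, 0.9]
finger_gap: 0.0005
```

```bash
python3 - <<'E'
from station import ctrl
from h import *
o=ctrl.get_obs();print({k:np.round(v,4) for k,v in o.items() if k in("t","position","tool_rot","ft_force")})
for n in("wrist","scene"):
    f=ctrl.grab_frame(n);pickle.dump(f,open(f"{n}5.pkl","wb"))
f=load("scene5.pkl");cv2.imwrite("pics/sc5.png",cv2.resize(f["img"][180:320,120:270,::-1],None,fx=4,fy=4,interpolation=cv2.INTER_CUBIC))
E
```

```text
{'t': np.float64(10.25), 'position': array([0.4593, 0.3387, 0.1293]), 'tool_rot': array([-1.5708, -0.    , -2.9518]), 'ft_force': array([0.968 , 0.5618, 0.8725])}
```

View pics/sc5.png

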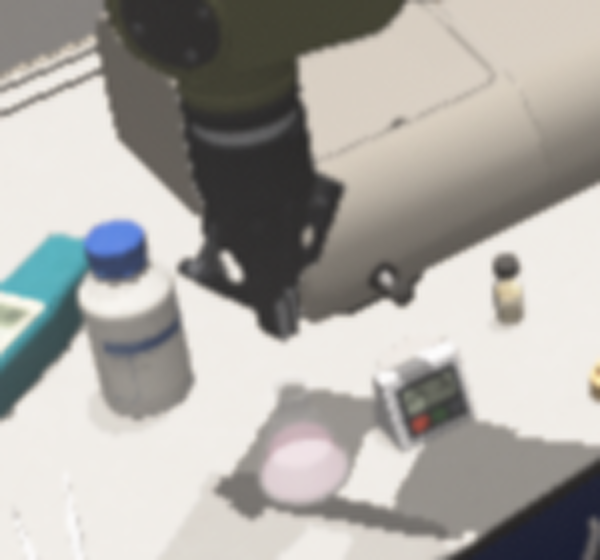

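I held over flask_1 for more than 2.4 s, with the grasp point about 64 mm above its mouth. Next is the timer.

Request:
step_arm(
  deltas=[
    [0.4,0,1,0,255],
    [0.7,0,2,0,255],
    [0.8,0,2.5,0,255],
    [0.8,0,2,0,255],
    [0.5,0,1.5,0,255],
    [0,0,0,0,255],
    [0,1,0,0,255],
    [0,1.2,0,0,255],
    [0,0.7,0,0,255],
    [0,0,0,0,255],
    [0,0,0,0,255],
  ],
)

```text
t: 11.45
position: [0.4446, 0.2445, 0.0997]
tool_rot: [-1.571, -0.001, -2.951]
ft_force: [-0.5, 1.0, 0.9]
finger_gap: -0.0001
```

Request:
step_arm(
  deltas=[
    [0,0,0,0,255],
    [0,0,0,0,255],
    [0,0,0,0,255],
    [0,0,0,0,255],
    [0,0,0,0,255],
    [0,0,0,0,255],
    [0,0,0,0,255],
    [0,0,0,0,255],
    [0,0,0,0,255],
    [0,0,0,0,255],
    [0,0,0,0,255],
    [0,0,0,0,255],
  ],
)

```text
t: 12.65
position: [0.4449, 0.2443, 0.1004]
tool_rot: [-1.571, 0.0, -2.952]
ft_force: [0.3, 0.9, -1.6]
finger_gap: 0.0002
```

Request:
step_arm(
  deltas=[
    [0,0,0,0,255],
    [0,0,0,0,255],
    [0,0,0,0,255],
    [0,0,0,0,255],
    [0,0,0,0,255],
    [0,0,0,0,255],
    [0,0,0,0,255],
    [0,0,0,0,255],
    [0,0,0,0,255],
    [0,0,0,0,255],
    [0,0,0,0,255],
    [0,0,0,0,255],
  ],
)

```text
t: 13.85
position: [0.4449, 0.2443, 0.1003]
tool_rot: [-1.571, 0.0, -2.952]
ft_force: [-0.2, -0.5, -0.1]
finger_gap: -0.0
```

```bash
python3 - <<'E'
from station import ctrl
from h import *
o=ctrl.get_obs();print({k:np.round(v,4) for k,v in o.items() if k in("t","position","tool_rot","ft_force")})
for n in("wrist","scene"):
    f=ctrl.grab_frame(n);pickle.dump(f,open(f"{n}6.pkl","wb"));cv2.imwrite(f"pics/{n}6.png",f["img"][:,:,::-1])
E
```

```text
{'t': np.float64(13.85), 'position': array([0.4449, 0.2443, 0.1003]), 'tool_rot': array([-1.5708,  0.    , -2.9517]), 'ft_force': array([-0.2001, -0.4659, -0.1071])}
```

View pics/wrist6.png

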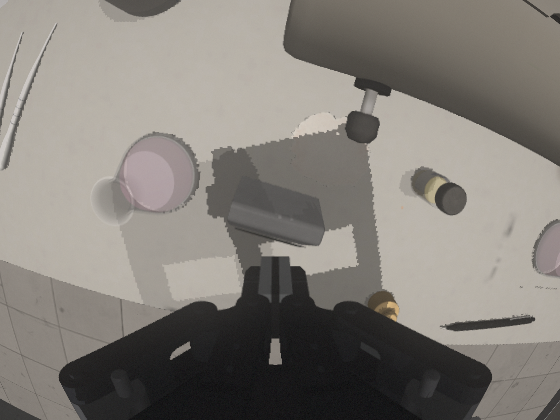

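View pics/scene6.png

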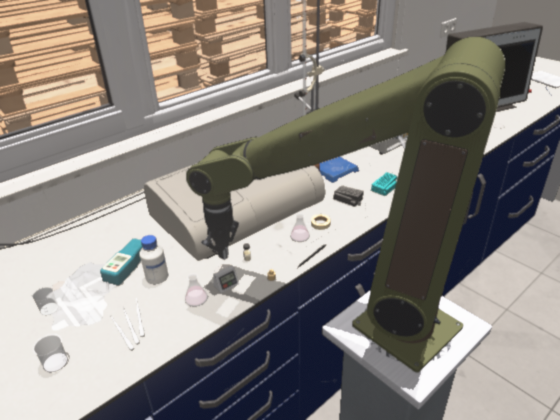

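I held over the timer for 2.4 s, with the grasp point about 67 mm above its top. I'll rise and do a last check before handing in.

Request:
step_arm(
  deltas=[
    [0,-1,0,0,255],
    [0,-3,0,0,255],
    [0,-4,0,0,255],
    [0,-4,0,0,255],
    [0,-3,0,0,255],
    [0,0,0,0,255],
    [0,0,0,0,255],
    [0,0,0,0,255],
  ],
)

```text
t: 14.75
position: [0.4442, 0.244, 0.2491]
tool_rot: [-1.57, -0.002, -2.952]
ft_force: [0.1, 0.4, 0.4]
finger_gap: -0.0002
```

```bash
python3 - <<'E'
from station import ctrl
from h import *
f=ctrl.grab_frame("top");f0=load("top0.pkl");P=cloud(f);P0=cloud(f0)
d=cv2.absdiff(f["img"],f0["img"]).max(2)
for n,(u0,u1,v0,v1) in dict(f1=(120,155,215,255),tim=(155,188,228,252),f2=(265,297,220,255),tape=(298,330,220,255),vial=(203,225,212,235),w=(203,220,257,273),pen=(235,295,263,277),fs=(358,396,205,250),amb=(360,390,145,182),hd=(100,145,158,195)).items():
    s=(slice(v0,v1),slice(u0,u1));print(n,"rgb diff median/95%:",np.percentile(d[s],[50,95]),"dz median",np.round(np.median(P[s][...,2]-P0[s][...,2]),4))
cv2.imwrite("pics/top7.png",f["img"][:,:,::-1])
E
```

```text
f1 rgb diff median/95%: [118. 133.] dz median 0.3942
tim rgb diff median/95%: [28.   87.35] dz median 0.0002
f2 rgb diff median/95%: [13. 14.] dz median 0.0
tape rgb diff median/95%: [13. 15.] dz median 0.0001
vial rgb diff median/95%: [13. 16.] dz median -0.0004
w rgb diff median/95%: [54. 67.] dz median -0.0001
pen rgb diff median/95%: [13. 14.] dz median -0.0001
fs rgb diff median/95%: [11. 14.] dz median 0.0
amb rgb diff median/95%: [ 9. 14.] dz median 0.0001
hd rgb diff median/95%: [ 12. 126.] dz median 0.0007
```

View pics/top7.png

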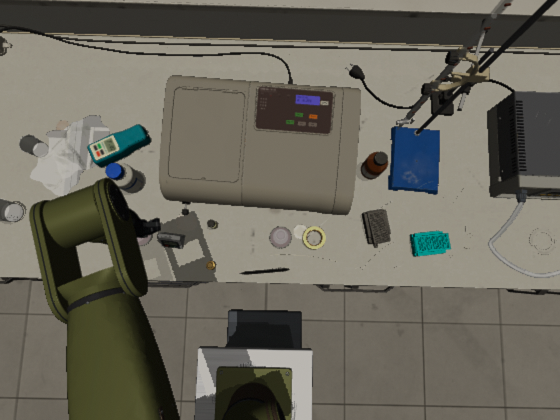

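The top view shows every visible thing where it stood, with the foot switch at (376,227). Its heights are unchanged, so the treadle is up. The arm hides flask_1 here, but the wrist and scene pictures showed it upright at its place, (196,290) in the scene view.

```bash
python3 - <<'E'
from station import ctrl
print(ctrl.job_done())
E
```

```text
the job is handed in; nothing more can be done
None
```

The job is done and handed in at about 15 s of the 53 s allowed; no verdict was reported.

- **Foot switch:** I pressed the black switch's treadle down to its stop. The force reached about 12.6 N and the tip stopped sinking at z = 0.033 m. I then let it come up. Later top views show the switch and treadle unchanged from the start.
- **Flask beside the timer:** I held the fingertips still for over 2 s with the grasp point about 64 mm above its mouth. By my measurements it was within about 5 mm of centre.
- **Timer:** I then held over the timer for over 2 s in the same way, about 67 mm above its top and centred to within a few millimetres.

**Last checks:** everything visible from the top was where it started. Force readings away from the switch stayed at noise level, up to about 1.6 N. That is above the 0.2 N touch limit, so the clearance kept on each move is the real evidence that nothing was touched. In the last top view the arm hid the flask beside the timer and shaded the timer and weight. The flask was last seen upright and in place in the pictures taken just before, while pointing at the timer. My measurements from the different cameras agreed to about 5 mm.

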